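# Pack the stain bottles into the carrying caddy

## Task

Pack the three smaller brown bottles into the caddy, each standing upright down in the well made for its size: the little squat one in the narrowest well, the slim one with the dropper bulb in the middle-sized well, the stout white-capped one in the widest well. Leave the look-alikes, the biggest brown bottle with the black cap and the little white dropper bottle, where they stand, and the staining jar and the tally counter too. Keep every bottle upright all the way.

Things in the scene. Friction and masses are not known exactly. Their poses are not given: they have to be found in the camera images.
- oil_amber_c (a point): the little squat brown glass bottle, 31 mm across and 62 mm tall (body up to 50 mm, then a black cap 24 mm across); goes into the narrowest well. Point: its centre, 31 mm above its underside. Its z axis points to its cap; it stands on the bench. 55 g.
- stain_w_c (a point): the slim brown glass bottle with a dark red dropper bulb, 42 mm across and 122 mm tall (straight body up to 82 mm, above it the dropper bulb, 27 mm across); goes into the middle-sized well. Point: its centre axis, 61 mm above its underside. Its z axis points to the bulb; it stands on the bench. 170 g.
- stain_wri_c (a point): the stout brown glass bottle with a white cap, 53 mm across and 120 mm tall (body up to about 100 mm, cap 33 mm across); goes into the widest well. Point: its centre, 60 mm above its underside. Its z axis points to the cap; it stands on the bench. 280 g.
- stain_giem_c (a point): look-alike that stays: the biggest brown glass bottle, with a black cap, 60 mm across and 134 mm tall. Point: its centre, 67 mm above its underside. Loose.
- dropper_white_c (a point): look-alike that stays: little white plastic dropper bottle with a pointed tip, 27 mm across and 66 mm tall. Point: its centre, 33 mm above its underside. Loose and light.
- jar_c (a point): bystander: clear glass staining jar with a white lid, 57 mm across and 97 mm tall. Point: its centre, 48 mm above its underside. Loose.
- counter_c (a point): bystander: grey round hand tally counter lying flat, 46 mm across (66 x 58 mm with its lever and ring), 25 mm high. Point: centre of its round case, 12 mm above its underside. Loose.
- insert_small: the block with the narrowest well: grey square block 84 x 84 x 16 mm, fixed in the low aluminium caddy (tray rim 14 mm above the bench) beside the other two blocks in a row along its y axis (84 mm apart, in any order); one round blind well, 47 mm across and 10 mm deep with a black floor, in the middle of its top. Origin: centre of its underside, 4 mm above the bench, so the well's floor is 6 mm and the block's top 16 mm above the origin. z is up.
- insert_medium: the block with the middle-sized well: grey square block 84 x 84 x 16 mm, fixed in the low aluminium caddy (tray rim 14 mm above the bench) beside the other two blocks in a row along its y axis (84 mm apart, in any order); one round blind well, 58 mm across and 10 mm deep with a black floor, in the middle of its top. Origin: centre of its underside, 4 mm above the bench, so the well's floor is 6 mm and the block's top 16 mm above the origin. z is up.
- insert_large: the block with the widest well: grey square block 84 x 84 x 16 mm, fixed in the low aluminium caddy (tray rim 14 mm above the bench) beside the other two blocks in a row along its y axis (84 mm apart, in any order); one round blind well, 69 mm across and 10 mm deep with a black floor, in the middle of its top. Origin: centre of its underside, 4 mm above the bench, so the well's floor is 6 mm and the block's top 16 mm above the origin. z is up.
Not all that is in view belongs to the job. Leave any green, pink or yellow look-alike of the part that bears stain_wri_c alone.

How it is judged:
At the end, for the whole second after the job is handed in: each of the three smaller brown bottles stands in its own well (axis within 12 mm of the well's centre, underside within 5 mm of the well's floor), upright within 0.12 rad, released and at rest (horizontal distance between oil_amber_c and insert_small below 0.012 m and z of oil_amber_c in the frame of insert_small below 0.042 m and angle between each of oil_amber_c, stain_w_c, stain_wri_c's own z axis and vertical below 0.12 rad and linear speed of each of b_oil_amber, b_stain_w, b_stain_wri below 0.02 m/s and angular speed of each of b_oil_amber, b_stain_w, b_stain_wri below 0.2 rad/s and horizontal distance between stain_w_c and insert_medium below 0.012 m and z of stain_w_c in the frame of insert_medium below 0.072 m and horizontal distance between stain_wri_c and insert_large below 0.012 m and z of stain_wri_c in the frame of insert_large below 0.071 m); the robot touches nothing.
It fails at once if a look-alike, the jar or the counter is shifted or tipped over by more than 20 mm (distance of any of stain_giem_c, dropper_white_c, jar_c, counter_c from where it was at the start of the episode above 0.02 m).
It fails at once if a bottle is tipped by more than 0.6 rad (angle between any of oil_amber_c, stain_w_c, stain_wri_c, stain_giem_c, dropper_white_c's own z axis and vertical above 0.6 rad).
It also fails if it takes over 96 s, if anything falls off the work surface, if the arm or the gripper's body presses on something with over 40 N, if the wrist force passes 120 N, or if a joint passes its speed limit or range.

## Robot

A 7-joint arm with a two-finger parallel gripper is mounted at the origin on a cart in front of the work surface, level with it; the furniture and walls round the work are solid. World frame = base frame: x ahead of the robot, y to its left, z up, the work surface at z = 0. Lengths are in m, angles in rad, forces in N, time in s.
With the tool pointing down it reaches from about 0.425 to 0.875 m from the base axis. Payload 4.7 kg.
Tool frame: the origin (TCP) lies midway between the tips of the shut fingers; the grasp point (between the pads) lies 19 mm behind it; x points along the fingers, y is the direction in which the jaws open and shut, and the axes are right-handed (so a half turn about x gives the same grasp; the last joint's range is limited). The gripper opens to 87 mm and grips with 3 to 60 N. Pads are 19 mm wide; open, the fingers measure 117 mm over their backs; the gripper's body (75 mm by 190 mm) begins 51 mm behind the grasp point.
Start: joints at [-1.133, 0.321, -0.07, 1.45, 0.023, 1.371, -0.057], TCP at [0.267, 0.593, 0.223] pointing down, gripper open.
Joint ranges: [-2.86, 2.86], [-0.3, 2.09], [-1.38, 1.24], [0.06, 2.45], [-1.56, 4.7], [0.09, 2.05], [-2.69, 2.69]. Speed limits (rad/s): [2.57, 2.57, 3.14, 3.14, 3.14, 3.14, 3.14].

## Interface

Orientations are given as a rotation vector (axis times angle).
In Python, from bench import ctrl gives the robot as it stands. The module is installed in compiled form; this text tells all that it offers.
- The arm moves only by the tool servo_tool, never from a script. Its arguments are lists of equal length, an entry for each row: "dp": the shift along the tool's x, y, z in units of 25 mm (1.0 is 25 mm), a list of three; "yaw": the turn about the tool's x in units of 6 degrees (1.0 is 6 degrees). A call has exactly 5 rows; each row shifts and turns the commanded pose from where the row before left it, along the tool's axes as they then stand; what a row does not reach is not made up. A row lasts 1/10 s, in which the tool goes at most 50 mm and 8.59 degrees, less where a joint would pass 70% of its speed; a pose out of reach is approached as far as the arm can. A call is refused whole if a number of a shift passes 1 or a number of a turn 1, either way. A call with a gripper value outside its range is refused whole. "fingers" is the opening, from 0 (shut) to 1 (fully open), set as the call begins (left out, the last holds). The fingers move at their own pace and stop on an object; "grip_force" is the grip in N (left out, the last holds). Time passes only in rows, so rows that do not move let the fingers close, or fill a call up. It gives the time, the measured TCP pose, the force and the opening at its end, in the units of the state.
- ctrl.get_state(): the state, without advancing time (a new reading comes with each control period).
- ctrl.get_image(name): name is "side" or "top" or "wrist"; returns (picture, depth): 384x512x3 uint8, red, green, blue; 384x512 float32, m along the optical axis (not along the pixel's ray), 0 where there is no reading.
- ctrl.camera_info(name): a dict with "fx", "fy", "cx", "cy" (pixels), "distortion" ([k1, k2, p1, p2, k3] as OpenCV has them; the pictures are not rectified), "extrinsics" (4x4, takes a point from world to camera coordinates); the wrist camera has in their place "hand_eye" (4x4, takes a point from camera to tool coordinates, whose origin is the TCP and whose axes are the tool frame's). Camera axes: x right, y down, z forward; pixel columns grow to the right and rows downward; lengths in m; the calibration is good to about 2 mm. A picture is of the moment at which its call begins: read the wrist's pose just before it. camera_info takes no time and is no camera call.
- ctrl.close_job(): hands the job in, once; it reports no verdict.
Trained networks look in the newest picture that a camera, given by its name, has taken for a name from the list of things; names that differ only in an ending like _2 or _b are one class to them, and where a whole thing is asked for, a point or a joint stands for the part that bears it (a point fixed in the world has none). Each returns a list of dicts, best first, with "score" (0 to 1); they miss things now and then, are a little off and sometimes report something else, mostly with a low value. They report only what shows in the picture. A call takes as long as a camera call. They do not tell look-alikes from the thing itself.
- ctrl.search_frame(camera, label): "extent" ([left, top, right, bottom] in pixels, round what is visible of it).
- ctrl.cut_out(camera, label): "region" (384x512 bool, what is visible of it) and "extent" ([left, top, right, bottom] in pixels, round what is visible of it).
The state is a dict: "time": time; "joint_positions": joint angles; "qd": joint speeds; "joint_torque": joint torques, N m; "position": TCP position; "tool_rot": TCP orientation; "ft_force": force on the tool from outside, world axes, zero at the start; "torque": the same for the moment, N m; "grip_width": opening from 0.0 (shut) to 1.0 (fully open).
Only numpy, scipy, OpenCV 4.12 (cv2) and the standard library are available. Lean on these libraries where they do the work, as an engineer would, in place of code of your own. Each camera call takes 0.05 s, during which the arm holds its last target.

## Working session

There is one attempt and no reset: what is moved stays moved. The work goes in short steps, Python scripts to look and compute and a tool call to move; the robot and the scene stay as the last step left them, time stands still between calls to the robot, and variables do not carry over. Pictures are saved under pics/ and viewed, and the job is handed in when it is done.

Besides the shell and the picture viewer there is one more tool, called by a JSON object that holds its "method" and its "body". servo_tool: Moves the arm, as the interface text tells. Its arguments: {"type":"object","properties":{"dp":{"type":"array","items":{"type":"array","items":{"type":"number"}}},"yaw":{"type":"array","items":{"type":"number"}},"fingers":{"type":"number"},"grip_force":{"type":"number"}},"required":["dp","yaw"]}

```bash
mkdir -p pics; cat > h.py <<'E'
import numpy as np,cv2
from bench import ctrl
def snap(n,f):
    im,d=ctrl.get_image(n); cv2.imwrite('pics/'+f+'.png',cv2.cvtColor(im,cv2.COLOR_RGB2BGR)); return im,d
def world(n,uv,d,st=None):
    i=ctrl.camera_info(n); K=np.array([[i['fx'],0,i['cx']],[0,i['fy'],i['cy']],[0,0,1]])
    uv=np.asarray(uv,float).reshape(-1,1,2); p=cv2.undistortPoints(uv,K,np.array(i['distortion'],float))[:,0]
    d=np.asarray(d,float).ravel(); P=np.c_[p*d[:,None],d]
    if n=='wrist':
        T=np.array(i['hand_eye']);P=P@T[:3,:3].T+T[:3,3]; R=cv2.Rodrigues(np.array(st['tool_rot'],float))[0]; return P@R.T+np.array(st['position'])
    T=np.linalg.inv(np.array(i['extrinsics'])); return P@T[:3,:3].T+T[:3,3]
E
python3 - <<'E'
from h import *
st=ctrl.get_state(); print({k:np.round(v,3) for k,v in st.items()})
for n in ['top','side','wrist']:
    im,d=snap(n,n+'0'); np.save(n+'0d.npy',d); np.save(n+'0.npy',im)
    if n!='wrist': print(n,np.round(np.linalg.inv(ctrl.camera_info(n)['extrinsics']),3).tolist(), ctrl.camera_info(n)['fx'])
    else: print(np.round(ctrl.camera_info(n)['hand_eye'],3).tolist())
print(cv2.Rodrigues(np.array(st['tool_rot'],float))[0].round(3))
print(ctrl.get_state()['time'])
E
```

```text
{'time': np.float64(0.0), 'joint_positions': array([-1.133,  0.322, -0.07 ,  1.452,  0.023,  1.371, -0.057]), 'qd': array([ 0.002,  0.   , -0.   , -0.001,  0.001, -0.   , -0.001]), 'joint_torque': array([ 1.0000e-03, -4.9128e+01, -4.0300e-01, -3.1252e+01, -6.4000e-02,
        4.4000e-02,  0.0000e+00]), 'position': array([0.267, 0.592, 0.221]), 'tool_rot': array([ 0.331,  1.545, -0.334]), 'ft_force': array([0.704, 0.142, 0.332]), 'torque': array([-0.   ,  0.064, -0.019]), 'grip_width': np.float64(0.996)}
top [[-0.009, -0.992, 0.124, 0.384], [-1.0, 0.011, 0.013, 0.012], [-0.014, -0.124, -0.992, 1.135], [0.0, 0.0, 0.0, 1.0]] 435.25441780992935
side [[0.638, -0.611, 0.469, 0.058], [-0.77, -0.514, 0.378, -0.368], [0.01, -0.602, -0.798, 0.895], [0.0, 0.0, 0.0, 1.0]] 376.984577174265
[[0.001, -0.264, 0.965, -0.163], [1.0, 0.001, -0.001, 0.0], [-0.001, 0.965, 0.264, -0.072], [0.0, 0.0, 0.0, 1.0]]
[[-0.001  0.411  0.912]
 [-0.002  0.912 -0.411]
 [-1.    -0.002  0.   ]]
0.15
```

View pics/top0.png

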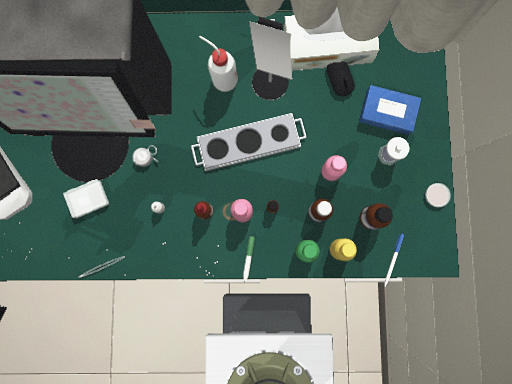

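View pics/side0.png

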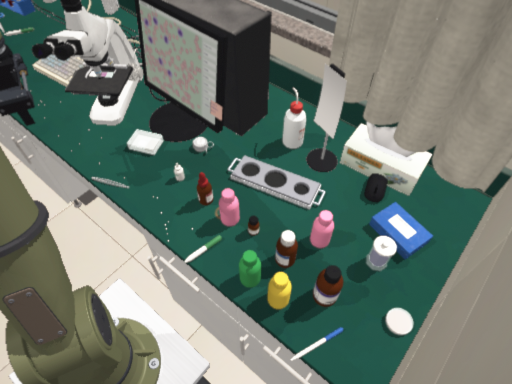

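View pics/wrist0.png

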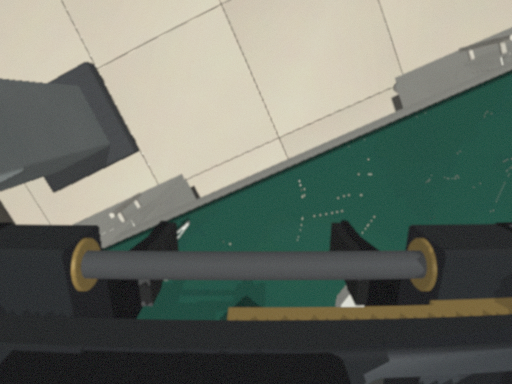

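```bash
python3 - <<'E'
from h import *
im=np.load('top0.npy');big=cv2.resize(im[110:270,140:410],None,fx=2.9,fy=2.9,interpolation=cv2.INTER_CUBIC);cv2.imwrite('pics/crop.png',big[:,:,::-1])
for n in ['top','side']:
  d=np.load(n+'0d.npy')
  for l in ['oil_amber_c','stain_w_c','stain_wri_c','stain_giem_c','dropper_white_c','jar_c','counter_c','insert_small','insert_medium','insert_large']:
    for r in ctrl.cut_out(n,l)[:3]:
        m=r['region'].astype(bool)&(d>0)
        v,u=np.nonzero(m)
        if len(v)<5: continue
        W=world(n,np.c_[u,v],d[v,u]); zt=np.percentile(W[:,2],97); t=W[W[:,2]>zt-.012]
        # axis guess: mid of top points extents
        print(n,l,round(r['score'],2),np.round(r['extent']),len(v),'ztop',zt.round(3),'topmed',np.median(t,0).round(3),'mid',((t.max(0)+t.min(0))/2).round(3),'all',W.min(0).round(3),W.max(0).round(3))
print(ctrl.get_state()['time'])
E
```

```text
top oil_amber_c 0.42 [270. 198. 279. 213.] 129 ztop 0.066 topmed [ 0.473 -0.015  0.062] mid [ 0.474 -0.014  0.062] all [ 0.458 -0.03  -0.001] [ 0.488 -0.001  0.067]
top stain_w_c 0.74 [196. 197. 214. 219.] 268 ztop 0.121 topmed [0.465 0.159 0.118] mid [0.466 0.16  0.117] all [ 0.445  0.139 -0.002] [0.485 0.19  0.123]
top stain_wri_c 0.97 [322. 154. 345. 181.] 477 ztop 0.123 topmed [ 0.567 -0.17   0.12 ] mid [ 0.568 -0.17   0.118] all [ 0.541 -0.195 -0.001] [ 0.593 -0.143  0.125]
top stain_wri_c 0.77 [311. 200. 333. 222.] 403 ztop 0.124 topmed [ 0.46  -0.133  0.12 ] mid [ 0.461 -0.134  0.119] all [ 0.435 -0.158  0.019] [ 0.482 -0.107  0.126]
top stain_wri_c 0.68 [327. 242. 360. 262.] 479 ztop 0.123 topmed [ 0.365 -0.185  0.12 ] mid [ 0.365 -0.185  0.119] all [ 0.338 -0.212 -0.001] [ 0.391 -0.159  0.126]
top stain_giem_c 0.94 [361. 205. 394. 230.] 667 ztop 0.137 topmed [ 0.444 -0.268  0.134] mid [ 0.445 -0.268  0.133] all [ 0.415 -0.325 -0.001] [ 0.473 -0.238  0.141]
top jar_c 0.69 [380. 136. 410. 166.] 583 ztop 0.097 topmed [ 0.608 -0.321  0.088] mid [ 0.609 -0.32   0.093] all [ 0.582
[... 2386 characters left out ...]
0.321  0.09 ] all [ 0.579 -0.35  -0.004] [ 0.676 -0.294  0.099]
side counter_c 0.56 [194. 138. 211. 147.] 184 ztop 0.026 topmed [0.602 0.321 0.023] mid [0.605 0.319 0.021] all [ 0.583  0.289 -0.002] [0.637 0.348 0.027]
side insert_small 0.73 [279. 172. 318. 207.] 746 ztop 0.022 topmed [ 0.664 -0.033  0.019] mid [ 0.665 -0.035  0.018] all [ 0.614 -0.085 -0.004] [0.73  0.024 0.025]
side insert_medium 0.9 [232. 159. 266. 183.] 566 ztop 0.022 topmed [0.622 0.128 0.019] mid [0.624 0.127 0.017] all [0.576 0.079 0.004] [0.672 0.175 0.024]
side insert_large 0.94 [256. 164. 293. 192.] 700 ztop 0.022 topmed [0.645 0.046 0.018] mid [0.644 0.047 0.017] all [ 0.595 -0.003 -0.003] [0.711 0.104 0.025]
1.15
```

View pics/crop.png

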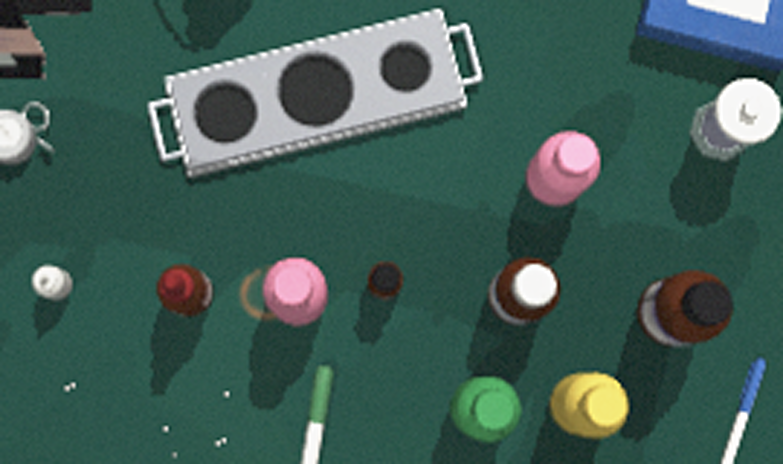

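```bash
python3 - <<'E'
from h import *
H=np.zeros((30,36))
for n in ['top','side']:
  d=np.load(n+'0d.npy'); v,u=np.nonzero(d>0); W=world(n,np.c_[u,v],d[v,u])
  W=W[W[:,2]<0.8]
  i=((W[:,0]-.2)/.025).astype(int); j=((W[:,1]+.3)/.03).astype(int)
  ok=(i>=0)&(i<30)&(j>=0)&(j<36)&(W[:,0]>.2)&(W[:,1]>-.3)
  np.maximum.at(H,(i[ok],j[ok]),W[ok,2])
print('     '+' '.join('%3d'%(-30+3*k) for k in range(36)))
for a in range(29,-1,-1): print('%.3f'%(.2+.025*a),' '.join('%3d'%(100*h) for h in H[a]))
# wells: dark pixels centroid
im=np.load('top0.npy').astype(int); g=im.sum(2)
for nm,e in dict(med=(199,131,238,169),lar=(229,123,269,158),sma=(261,112,300,156)).items():
  m=np.zeros(g.shape,np.uint8); x0,y0,x1,y1=e; cx,cy=(x0+x1)//2,(y0+y1)//2
  m[cy-20:cy+20,cx-20:cx+20]=(g[cy-20:cy+20,cx-20:cx+20]<170)
  n,l,s,c=cv2.connectedComponentsWithStats(m); k=l[cy,cx]; 
  d=np.load('top0d.npy'); v,u=np.nonzero(l==k); P=world('top',np.c_[u,v],d[v,u]); print(nm,s[k],c[k],P.mean(0).round(4),((P.max(0)+P.min(0))/2).round(4),(P.max(0)-P.min(0)).round(3))
E
```

```text
-30 -27 -24 -21 -18 -15 -12  -9  -6  -3   0   3   6   9  12  15  18  21  24  27  30  33  36  39  42  45  48  51  54  57  60  63  66  69  72  75
0.925   8   8   8  12  51  14  12  20  46  46   0  44   0   0   0   0   0   0   0   0   0   0   0   0   0   0   0   0   0   0   0   0   0   0   0   0
0.900  55  10  11  12  51  51  13  48  46  46  46  44   0   0   0   0   0   0   0   0   0   0   0   0   0   0   0   0   0   0   0   0   0   0   0   0
0.875  56   8   8  53  47  51  51  50   8   0   0   0   0   0   0   0   0   0   0   0   0   0   0   0   0   0   0   0   0   0   0   0   0   0   0   0
0.850  56  56  56  55  24   8  33  17   8   1   0   0   0   0  18  17   0   0  37  36  36  36  36   0   0   0   0   0   0   0   0   0   0   0   0   0
0.825  31  56  56  47   8   8   8   8   5   1   1   0  12  19  19   0   0   0  37  37  37  37  37  37  37  37  37   0   0   0   0   0   0   0   0   0
0.800   0   0   3   4   3   0   0   0  34  34  34  33  13  19  16   0   0   0  37  37  37  37  37  37  37  37  37   0   0   0   0   0   0   0   0   0
0.775   4   3   3   4   2   0   0   0  34  34  34   1  1
[... 3227 characters left out ...]
   0   0   0   0
0.225   0   0   0   0   0   0   0   0   0   0   0   0   0   0   0   0   0   0   0   0   0   0   0   0   0   0  33  33  37   0   0   0   0   0   0   0
0.200   0   0   0   0   0   0   0   0   0   0   0   0   0   0   0   0   0   0   0   0   0   0   0   0   0   0  33  33  33   0   0   0   0   0   0   0
med [208 139  20  20 190] [217.71578947 149.10526316] [0.6263 0.1269 0.0114] [0.6275 0.1276 0.0109] [0.051 0.051 0.011]
lar [     0      0    512    384 196299] [255.50925883 191.5775628 ] [ 0.4722  0.0487 -0.0735] [0.4061 0.332  0.168 ] [1.232 1.655 1.935]
sma [272 126  16  15 129] [279.48062016 133.06976744] [ 0.6631 -0.0356  0.0287] [ 0.5356 -0.0223  0.5706] [0.303 0.068 1.13 ]
```

```bash
cat > plan.py <<'E'
import sys
from h import *
# python3 plan.py x y z thetadeg [minrows]
x,y,z,t=map(float,sys.argv[1:5])
st=ctrl.get_state(); p=np.array(st['position']); R=cv2.Rodrigues(np.array(st['tool_rot'],float))[0]
th=np.degrees(np.arctan2(R[1,1],R[0,1])); tilt=np.degrees(np.arccos(-R[2,0]))
D=np.array([x,y,z])-p; dt=t-th
n=max(int(np.ceil(abs(dt)/5.9)),1)
k=n
while 1:
  rows=[];a=th;ok=True
  for i in range(k):
    c,s=np.cos(np.radians(a)),np.sin(np.radians(a)); w=D/k
    r=[-w[2]/.025,(w[0]*c+w[1]*s)/.025,(w[0]*s-w[1]*c)/.025]
    ok&=max(map(abs,r))<=.98; rows.append(r); a+=dt/k
  if ok and k%5==0: break
  k+=1
print('t',st['time'].round(2) if hasattr(st['time'],'round') else st['time'],'pos',p.round(4),'th',round(th,1),'tilt',round(tilt,2),'grip',round(float(st['grip_width']),3),'F',np.round(st['ft_force'],1))
for c in range(0,k,5): print([[round(v,2) for v in r] for r in rows[c:c+5]],[round(-dt/k/6,2)]*5)
E
python3 plan.py .472 -.015 .2 0
```

```text
t 1.15 pos [0.2673 0.5925 0.2226] th 65.7 tilt 0.0 grip 1.002 F [-0.1  0.3  0.3]
[[np.float64(0.03), np.float64(-0.63), np.float64(0.58)], [np.float64(0.03), np.float64(-0.6), np.float64(0.61)], [np.float64(0.03), np.float64(-0.58), np.float64(0.63)], [np.float64(0.03), np.float64(-0.56), np.float64(0.65)], [np.float64(0.03), np.float64(-0.53), np.float64(0.67)]] [np.float64(0.37), np.float64(0.37), np.float64(0.37), np.float64(0.37), np.float64(0.37)]
[[np.float64(0.03), np.float64(-0.5), np.float64(0.69)], [np.float64(0.03), np.float64(-0.48), np.float64(0.71)], [np.float64(0.03), np.float64(-0.45), np.float64(0.73)], [np.float64(0.03), np.float64(-0.42), np.float64(0.74)], [np.float64(0.03), np.float64(-0.39), np.float64(0.76)]] [np.float64(0.37), np.float64(0.37), np.float64(0.37), np.float64(0.37), np.float64(0.37)]
[[np.float64(0.03), np.float64(-0.36), np.float64(0.77)], [np.float64(0.03), np.float64(-0.33), np.float64(0.79)], [np.float64(0.03), np.float64(-0.3), np.float64(0.8)], [np.float64(0.03), np.float64(-0.27), np.float64(0.81)], [np.float64(0.03), np.float64(-0.24), np
[... 530 characters left out ...]
at64(0.85)], [np.float64(0.03), np.float64(-0.02), np.float64(0.85)], [np.float64(0.03), np.float64(0.02), np.float64(0.85)], [np.float64(0.03), np.float64(0.05), np.float64(0.85)], [np.float64(0.03), np.float64(0.08), np.float64(0.85)]] [np.float64(0.37), np.float64(0.37), np.float64(0.37), np.float64(0.37), np.float64(0.37)]
[[np.float64(0.03), np.float64(0.11), np.float64(0.85)], [np.float64(0.03), np.float64(0.15), np.float64(0.84)], [np.float64(0.03), np.float64(0.18), np.float64(0.84)], [np.float64(0.03), np.float64(0.21), np.float64(0.83)], [np.float64(0.03), np.float64(0.24), np.float64(0.82)]] [np.float64(0.37), np.float64(0.37), np.float64(0.37), np.float64(0.37), np.float64(0.37)]
```

Candidates (top picture):
- **Squat brown:** the only match is (272,207). The white dropper is at (157,207).
- **Slim dropper:** (203,209), with its red bulb.
- **Stout white cap:** (320,210). The look-alikes are the black-capped big bottle at (378,215), pink at (241,210) and (335,167), green at (308,250) and yellow at (343,249).

The crop confirms these choices. The wells are middle-sized at (217,149), widest at (249,141) and narrowest at (280,132).

{"method": "servo_tool", "body": {"dp": [[0.03,-0.63,0.58],[0.03,-0.6,0.61],[0.03,-0.58,0.63],[0.03,-0.56,0.65],[0.03,-0.53,0.67]], "yaw": [0.37,0.37,0.37,0.37,0.37], "fingers": 1, "grip_force": 15}}

```text
time: 1.65
position: [0.3016, 0.4903, 0.2189]
tool_rot: [0.485, 1.516, -0.485]
ft_force: [0.9, -0.1, -1.1]
grip_width: 0.999
```

{"method": "servo_tool", "body": {"dp": [[0.03,-0.5,0.69],[0.03,-0.48,0.71],[0.03,-0.45,0.73],[0.03,-0.42,0.74],[0.03,-0.39,0.76]], "yaw": [0.37,0.37,0.37,0.37,0.37]}}

```text
time: 2.15
position: [0.3356, 0.3886, 0.2151]
tool_rot: [0.636, 1.476, -0.635]
ft_force: [0.9, -0.5, 0.8]
grip_width: 1.001
```

{"method": "servo_tool", "body": {"dp": [[0.03,-0.36,0.77],[0.03,-0.33,0.79],[0.03,-0.3,0.8],[0.03,-0.27,0.81],[0.03,-0.24,0.82]], "yaw": [0.37,0.37,0.37,0.37,0.37]}}

```text
time: 2.65
position: [0.3696, 0.2869, 0.2113]
tool_rot: [0.786, 1.424, -0.785]
ft_force: [1.0, 0.1, -0.3]
grip_width: 1.0
```

{"method": "servo_tool", "body": {"dp": [[0.03,-0.21,0.83],[0.03,-0.18,0.84],[0.03,-0.15,0.84],[0.03,-0.11,0.85],[0.03,-0.08,0.85]], "yaw": [0.37,0.37,0.37,0.37,0.37]}}

```text
time: 3.15
position: [0.4029, 0.1852, 0.2075]
tool_rot: [0.934, 1.361, -0.933]
ft_force: [0.1, -0.2, -0.1]
grip_width: 1.0
```

{"method": "servo_tool", "body": {"dp": [[0.03,-0.05,0.85],[0.03,-0.02,0.85],[0.03,0.02,0.85],[0.03,0.05,0.85],[0.03,0.08,0.85]], "yaw": [0.37,0.37,0.37,0.37,0.37]}}

```text
time: 3.65
position: [0.4357, 0.0839, 0.2038]
tool_rot: [1.079, 1.287, -1.079]
ft_force: [0.1, -0.5, 1.7]
grip_width: 1.003
```

{"method": "servo_tool", "body": {"dp": [[0.03,0.11,0.85],[0.03,0.15,0.84],[0.03,0.18,0.84],[0.03,0.21,0.83],[0.03,0.24,0.82]], "yaw": [0.37,0.37,0.37,0.37,0.37]}}

```text
time: 4.15
position: [0.4684, -0.0179, 0.2]
tool_rot: [1.223, 1.2, -1.223]
ft_force: [-0.5, 0.8, -0.2]
grip_width: 1.001
```

```bash
sed -i 's/round(v,2)/float(round(v,2))/;s/\[round(-dt/[float(round(-dt/;s/6,2)\]/6,2))]/' plan.py; python3 plan.py .472 -.015 .09 0; python3 - <<'E'
from h import *
snap('wrist','w1')
E
```

```text
t 4.15 pos [ 0.4684 -0.0179  0.2   ] th -1.1 tilt 0.01 grip 1.001 F [-0.5  0.8 -0.2]
[[0.88, 0.03, -0.02], [0.88, 0.03, -0.02], [0.88, 0.03, -0.02], [0.88, 0.03, -0.02], [0.88, 0.03, -0.02]] [-0.04, -0.04, -0.04, -0.04, -0.04]
```

View pics/w1.png

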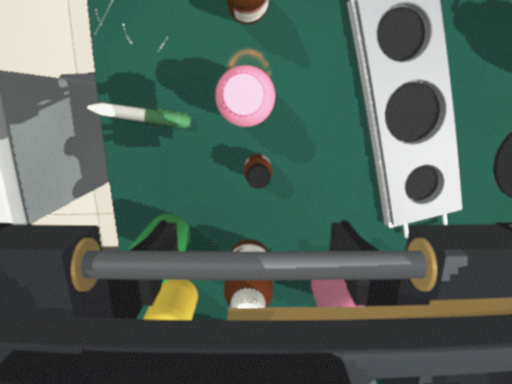

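```bash
python3 - <<'E'
from h import *
st=ctrl.get_state(); im,d=snap('wrist','w2')
W=lambda u,v: world('wrist',np.c_[u,v],d[v,u],st)
v,u=np.mgrid[0:224,0:512]; v=v.ravel();u=u.ravel(); k=d[v,u]>0; u,v=u[k],v[k]; P=W(u,v)
for nm,c,lo,hi in [('oil',(.472,-.015),.053,.07),('rest',(.464,.159),.1,.13)]:
  s=(np.hypot(P[:,0]-c[0],P[:,1]-c[1])<.03)&(P[:,2]>lo)&(P[:,2]<hi); q=P[s]; print(nm,s.sum(),np.round((q.max(0)+q.min(0))/2,4) if s.any() else '',np.round(q.mean(0),4) if s.any() else '')
# wells: dark
g=im.astype(int).sum(2)
m=((g<170)&(d>0)).astype(np.uint8); m[:, :370]=0; m[224:]=0
n,l,s,c=cv2.connectedComponentsWithStats(m)
for k in range(1,n):
  if s[k][4]>300:
    v,u=np.nonzero(l==k); p=W(u,v); print(s[k],np.median(p,0).round(4),((np.percentile(p,1,axis=0)+np.percentile(p,99,axis=0))/2).round(4),(p.max(0)-p.min(0)).round(3))
E
```

```text
oil 488 [ 0.473  -0.0136  0.0591] [ 0.4729 -0.0128  0.0622]
rest 0  
[ 450    0   62   66 2612] [7.356e-01 1.388e-01 5.000e-04] [7.295e-01 1.308e-01 5.000e-04] [0.081 0.07  0.006]
[493 126  19  66 870] [ 0.7726 -0.0166  0.0084] [ 0.775  -0.0158  0.0073] [0.03 0.08 0.01]
```

{"method": "servo_tool", "body": {"dp": [[0.9,0.04,-0.03],[0.9,0.04,-0.03],[0.9,0.03,-0.03],[0.9,0.03,-0.03],[0.9,0.03,-0.03]], "yaw": [-0.04,-0.04,-0.04,-0.04,-0.04]}}

```text
time: 4.75
position: [0.4723, -0.012, 0.0867]
tool_rot: [1.205, 1.213, -1.204]
ft_force: [0.3, 0.0, 0.3]
grip_width: 1.0
```

```bash
python3 plan.py .4725 -.014 .022 0
```

```text
t 4.75 pos [ 0.4723 -0.012   0.0867] th 0.4 tilt 0.03 grip 1.0 F [0.3 0.  0.3]
[[0.52, 0.0, 0.02], [0.52, 0.0, 0.02], [0.52, 0.0, 0.02], [0.52, 0.0, 0.02], [0.52, 0.0, 0.02]] [0.01, 0.01, 0.01, 0.01, 0.01]
```

{"method": "servo_tool", "body": {"dp": [[0.52,0,0.02],[0.52,0,0.02],[0.52,0,0.02],[0.52,0,0.02],[0.52,0,0.02]], "yaw": [0,0,0,0,0]}}

```text
time: 5.25
position: [0.4726, -0.015, 0.0219]
tool_rot: [1.206, 1.211, -1.204]
ft_force: [-0.0, -0.7, -0.5]
grip_width: 1.0
```

{"method": "servo_tool", "body": {"dp": [[0,0,0],[0,0,0],[0,0,0],[0,0,0],[0,0,0]], "yaw": [0,0,0,0,0], "fingers": 0.2, "grip_force": 12}}

```text
time: 5.75
position: [0.4727, -0.0149, 0.0231]
tool_rot: [1.206, 1.211, -1.204]
ft_force: [-0.9, 0.1, -0.4]
grip_width: 0.629
```

{"method": "servo_tool", "body": {"dp": [[0,0,0],[0,0,0],[0,0,0],[0,0,0],[0,0,0]], "yaw": [0,0,0,0,0], "fingers": 0.2}}

```text
time: 6.25
position: [0.4724, -0.015, 0.0227]
tool_rot: [1.205, 1.212, -1.205]
ft_force: [-0.1, 0.9, 1.1]
grip_width: 0.355
```

```bash
python3 plan.py .4725 -.014 .1 0
```

```text
t 6.25 pos [ 0.4724 -0.015   0.0227] th 0.3 tilt 0.02 grip 0.355 F [-0.1  0.9  1.1]
[[-0.62, 0.0, -0.01], [-0.62, 0.0, -0.01], [-0.62, 0.0, -0.01], [-0.62, 0.0, -0.01], [-0.62, 0.0, -0.01]] [0.01, 0.01, 0.01, 0.01, 0.01]
```

{"method": "servo_tool", "body": {"dp": [[0,0,0],[-0.3,0,0],[-0.8,0,0],[-0.9,0,0],[-0.9,0,0]], "yaw": [0,0,0,0,0]}}

```text
time: 6.75
position: [0.4719, -0.0152, 0.0961]
tool_rot: [1.205, 1.212, -1.206]
ft_force: [1.6, 0.5, 0.1]
grip_width: 0.353
```

```bash
python3 plan.py .6665 -.0365 .1 84
```

```text
t 6.75 pos [ 0.4719 -0.0152  0.0961] th 0.3 tilt 0.03 grip 0.353 F [1.6 0.5 0.1]
[[-0.01, 0.52, 0.06], [-0.01, 0.51, 0.11], [-0.01, 0.5, 0.16], [-0.01, 0.48, 0.21], [-0.01, 0.46, 0.25]] [-0.93, -0.93, -0.93, -0.93, -0.93]
[[-0.01, 0.43, 0.3], [-0.01, 0.4, 0.34], [-0.01, 0.37, 0.37], [-0.01, 0.33, 0.41], [-0.01, 0.29, 0.44]] [-0.93, -0.93, -0.93, -0.93, -0.93]
[[-0.01, 0.24, 0.46], [-0.01, 0.2, 0.48], [-0.01, 0.15, 0.5], [-0.01, 0.1, 0.51], [-0.01, 0.05, 0.52]] [-0.93, -0.93, -0.93, -0.93, -0.93]
```

{"method": "servo_tool", "body": {"dp": [[-0.01,0.52,0.06],[-0.01,0.51,0.11],[-0.01,0.5,0.16],[-0.01,0.48,0.21],[-0.01,0.46,0.25]], "yaw": [-0.93,-0.93,-0.93,-0.93,-0.93]}}

```text
time: 7.25
position: [0.5376, -0.0222, 0.0967]
tool_rot: [0.836, 1.404, -0.836]
ft_force: [-0.4, -0.6, 0.6]
grip_width: 0.353
```

{"method": "servo_tool", "body": {"dp": [[-0.01,0.43,0.3],[-0.01,0.4,0.34],[-0.01,0.37,0.37],[-0.01,0.33,0.41],[-0.01,0.29,0.44]], "yaw": [-0.93,-0.93,-0.93,-0.93,-0.93]}}

```text
time: 7.75
position: [0.6029, -0.0293, 0.0978]
tool_rot: [0.46, 1.522, -0.46]
ft_force: [-0.2, 0.3, -0.3]
grip_width: 0.353
```

{"method": "servo_tool", "body": {"dp": [[-0.01,0.24,0.46],[-0.01,0.2,0.48],[-0.01,0.15,0.5],[-0.01,0.1,0.51],[-0.01,0.05,0.52]], "yaw": [-0.93,-0.93,-0.93,-0.93,-0.93]}}

```text
time: 8.25
position: [0.6675, -0.0361, 0.099]
tool_rot: [0.079, 1.57, -0.079]
ft_force: [-0.1, -0.2, -0.7]
grip_width: 0.349
```

```bash
python3 plan.py .6665 -.0365 .034 84; python3 - <<'E'
from h import *
for n in ['wrist','side','top']: snap(n,n+'3')
E
```

```text
t 8.25 pos [ 0.6675 -0.0361  0.099 ] th 84.2 tilt 0.03 grip 0.349 F [-0.1 -0.2 -0.7]
[[0.52, -0.0, -0.01], [0.52, -0.0, -0.01], [0.52, -0.0, -0.01], [0.52, -0.0, -0.01], [0.52, -0.0, -0.01]] [0.01, 0.01, 0.01, 0.01, 0.01]
```

View pics/wrist3.png

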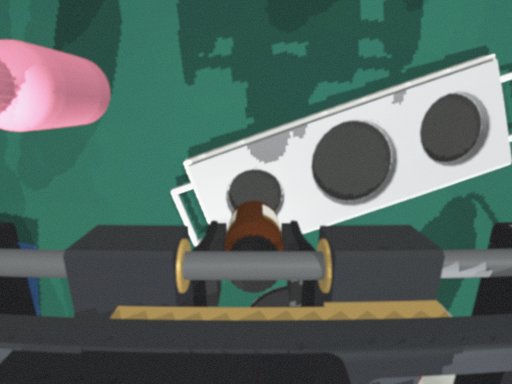

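View pics/side3.png

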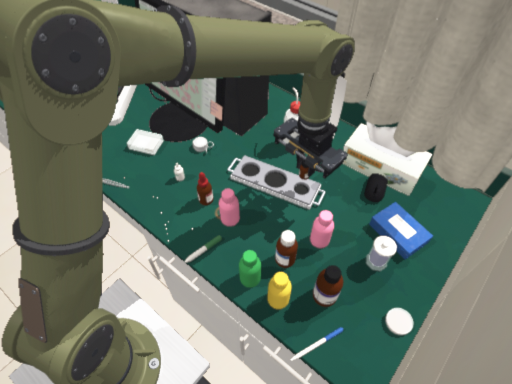

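```bash
cat > wells.py <<'E'
from h import *
st=ctrl.get_state(); im,d=ctrl.get_image('wrist')
g=im.astype(int).sum(2); m=((g<240)).astype(np.uint8); m[224:]=0
n,l,s,c=cv2.connectedComponentsWithStats(m)
for k in range(1,n):
  if s[k][4]>800 and s[k][4]<15000:
    v,u=np.nonzero((l==k)&(d>0)); p=world('wrist',np.c_[u,v],d[v,u],st)
    print(s[k],np.median(p,0).round(4),((np.percentile(p,1,axis=0)+np.percentile(p,99,axis=0))/2).round(4),(p.max(0)-p.min(0)).round(3))
E
python3 wells.py
```

```text
[  26    0   96   93 4572] [ 0.5193 -0.1536  0.001 ] [ 0.5274 -0.1617  0.001 ] [0.079 0.079 0.005]
[ 422   94   58   67 3010] [0.6268 0.1301 0.0114] [0.6269 0.1304 0.0115] [0.054 0.05  0.005]
[ 313  122   77   78 4656] [0.6463 0.0472 0.0115] [0.6469 0.0472 0.0114] [0.065 0.064 0.005]
[ 230  171   51   53 2030] [ 0.6569 -0.0345  0.0119] [ 0.663  -0.0348  0.0627] [0.036 0.043 0.108]
[ 427  191   85   33 1285] [0.7049 0.1531 0.0008] [0.6789 0.1177 0.0858] [0.083 0.149 0.175]
```

{"method": "servo_tool", "body": {"dp": [[0.6,0.04,-0.02],[0.6,0.02,-0.02],[0.6,0,0],[0.5,0,0],[0.33,0,0]], "yaw": [0,0,0,0,0]}}

```text
time: 8.95
position: [0.6653, -0.0342, 0.0314]
tool_rot: [0.082, 1.572, -0.082]
ft_force: [-4.5, -0.1, 18.3]
grip_width: 0.352
```

{"method": "servo_tool", "body": {"dp": [[0,0,0],[0,0,0],[0,0,0],[0,0,0],[0,0,0]], "yaw": [0,0,0,0,0]}}

```text
time: 9.45
position: [0.6665, -0.0345, 0.0332]
tool_rot: [0.082, 1.569, -0.082]
ft_force: [0.0, -0.2, -0.1]
grip_width: 0.355
```

{"method": "servo_tool", "body": {"dp": [[0,0,0],[0,0,0],[0,0,0],[0,0,0],[0,0,0]], "yaw": [0,0,0,0,0], "fingers": 1}}

```text
time: 9.95
position: [0.6664, -0.0345, 0.0331]
tool_rot: [0.082, 1.569, -0.082]
ft_force: [-0.3, 1.0, 0.2]
grip_width: 0.72
```

{"method": "servo_tool", "body": {"dp": [[-0.2,0,0],[-0.9,0,0],[-0.9,0,0],[-0.9,0,0],[-0.9,0,0]], "yaw": [0,0,0,0,0]}}

```text
time: 10.45
position: [0.6664, -0.0346, 0.1294]
tool_rot: [0.082, 1.569, -0.082]
ft_force: [0.3, 0.3, 0.3]
grip_width: 0.995
```

{"method": "servo_tool", "body": {"dp": [[-0.9,0,-0.5],[-0.9,0,-0.9],[-0.9,0,-0.9],[0,0,-0.9],[0,0,-0.9]], "yaw": [0,0,0,0,0]}}

```text
time: 10.95
position: [0.5642, -0.0239, 0.1971]
tool_rot: [0.083, 1.567, -0.082]
ft_force: [0.3, -0.8, -0.0]
grip_width: 1.002
```

```bash
python3 plan.py .459 -.134 .2 0;  python3 - <<'E'
from h import *
for n in ['wrist','side']: snap(n,n+'4')
E
```

```text
t 10.95 pos [ 0.5642 -0.0239  0.1971] th 84.0 tilt 0.15 grip 1.002 F [ 0.3 -0.8 -0. ]
[[-0.01, -0.32, -0.25], [-0.01, -0.34, -0.22], [-0.01, -0.36, -0.18], [-0.01, -0.38, -0.14], [-0.01, -0.39, -0.11]] [0.93, 0.93, 0.93, 0.93, 0.93]
[[-0.01, -0.4, -0.07], [-0.01, -0.41, -0.03], [-0.01, -0.41, 0.01], [-0.01, -0.4, 0.05], [-0.01, -0.4, 0.09]] [0.93, 0.93, 0.93, 0.93, 0.93]
[[-0.01, -0.39, 0.13], [-0.01, -0.37, 0.16], [-0.01, -0.35, 0.2], [-0.01, -0.33, 0.23], [-0.01, -0.31, 0.26]] [0.93, 0.93, 0.93, 0.93, 0.93]
```

View pics/wrist4.png

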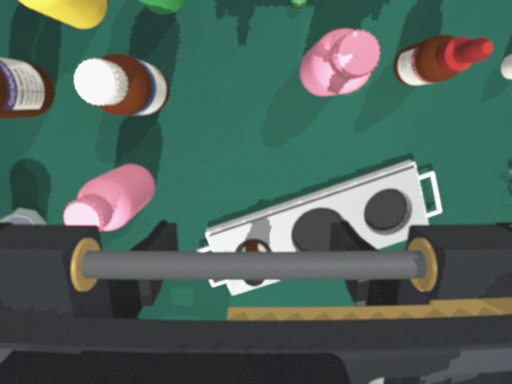

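View pics/side4.png

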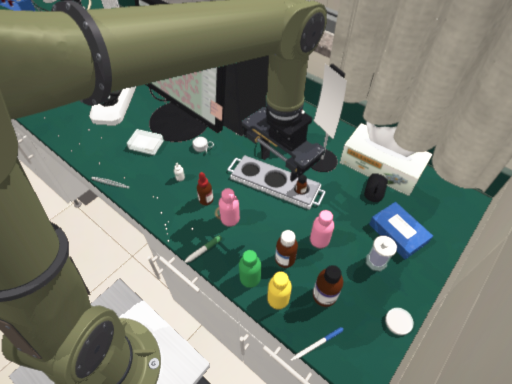

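The squat bottle is standing in the narrow well (side (301,185), upright). Next is the stout white-capped one.

{"method": "servo_tool", "body": {"dp": [[-0.01,-0.32,-0.25],[-0.01,-0.34,-0.22],[-0.01,-0.36,-0.18],[-0.01,-0.38,-0.14],[-0.01,-0.39,-0.11]], "yaw": [0.93,0.93,0.93,0.93,0.93]}}

```text
time: 11.55
position: [0.5299, -0.0608, 0.1971]
tool_rot: [0.466, 1.519, -0.466]
ft_force: [-0.1, -0.3, -1.0]
grip_width: 0.997
```

{"method": "servo_tool", "body": {"dp": [[-0.01,-0.4,-0.07],[-0.01,-0.41,-0.03],[-0.01,-0.41,0.01],[-0.01,-0.4,0.05],[-0.01,-0.4,0.09]], "yaw": [0.93,0.93,0.93,0.93,0.93]}}

```text
time: 12.05
position: [0.4946, -0.0978, 0.1984]
tool_rot: [0.843, 1.401, -0.842]
ft_force: [-0.6, 0.2, 0.1]
grip_width: 1.001
```

{"method": "servo_tool", "body": {"dp": [[-0.01,-0.39,0.13],[-0.01,-0.37,0.16],[-0.01,-0.35,0.2],[-0.01,-0.33,0.23],[-0.01,-0.31,0.26]], "yaw": [0.93,0.93,0.93,0.93,0.93]}}

```text
time: 12.55
position: [0.4597, -0.1345, 0.1997]
tool_rot: [1.209, 1.209, -1.208]
ft_force: [0.4, 0.0, -0.7]
grip_width: 0.998
```

```bash
cat > near.py <<'E'
import sys
from h import *
x,y,lo,hi=map(float,sys.argv[1:5])
st=ctrl.get_state(); im,d=snap('wrist',sys.argv[5])
v,u=np.nonzero(d>0); k=v<222; v,u=v[k],u[k]; P=world('wrist',np.c_[u,v],d[v,u],st)
s=(np.hypot(P[:,0]-x,P[:,1]-y)<.04)&(P[:,2]>lo)&(P[:,2]<hi); q=P[s]
if len(q): print(len(q),'mid',((np.percentile(q,1,axis=0)+np.percentile(q,99,axis=0))/2).round(4),'size',(np.percentile(q,99,axis=0)-np.percentile(q,1,axis=0)).round(3))
E
python3 near.py .459 -.134 .108 .13 w5; python3 plan.py .459 -.134 .13 0
```

```text
1308 mid [ 0.4605 -0.1318  0.1159] size [0.031 0.031 0.013]
t 12.6 pos [ 0.4585 -0.1361  0.1998] th -0.3 tilt 0.04 grip 1.0 F [-1.1 -1.3 -0.4]
[[0.56, 0.0, -0.02], [0.56, 0.0, -0.02], [0.56, 0.0, -0.02], [0.56, 0.0, -0.02], [0.56, 0.0, -0.02]] [-0.01, -0.01, -0.01, -0.01, -0.01]
```

View pics/w5.png

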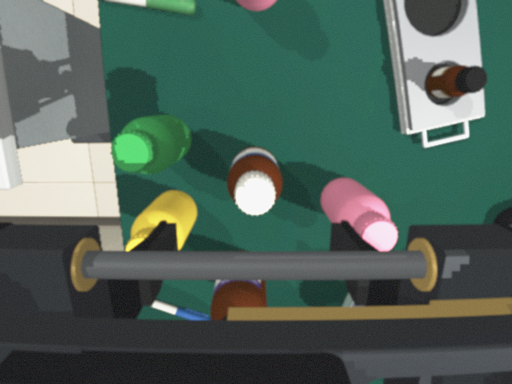

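The white-capped brown bottle is at (255,190), between the fingers. The green one at (150,145) and the pink one at (360,215) are clear of the jaws.

{"method": "servo_tool", "body": {"dp": [[0.9,0.02,-0.05],[0.9,0.02,-0.05],[0.9,0.01,-0.04],[0.9,0,0],[0.9,0,0]], "yaw": [0,0,0,0,0]}}

```text
time: 13.1
position: [0.4614, -0.1304, 0.0863]
tool_rot: [1.204, 1.212, -1.203]
ft_force: [-0.1, 0.4, 0.5]
grip_width: 0.999
```

```bash
python3 plan.py .460 -.132 .06 0
```

```text
t 13.1 pos [ 0.4614 -0.1304  0.0863] th 0.4 tilt 0.07 grip 0.999 F [-0.1  0.4  0.5]
[[0.21, -0.01, 0.01], [0.21, -0.01, 0.01], [0.21, -0.01, 0.01], [0.21, -0.01, 0.01], [0.21, -0.01, 0.01]] [0.01, 0.01, 0.01, 0.01, 0.01]
```

{"method": "servo_tool", "body": {"dp": [[0.3,-0.02,0.02],[0.3,-0.02,0.02],[0.3,-0.01,0.02],[0.15,0,0],[0,0,0]], "yaw": [0,0,0,0,0]}}

```text
time: 13.6
position: [0.4594, -0.1318, 0.0606]
tool_rot: [1.205, 1.212, -1.205]
ft_force: [0.1, 1.1, 0.1]
grip_width: 1.001
```

{"method": "servo_tool", "body": {"dp": [[0,0,0],[0,0,0],[0,0,0],[0,0,0],[0,0,0]], "yaw": [0,0,0,0,0], "fingers": 0.45, "grip_force": 25}}

```text
time: 14.1
position: [0.4594, -0.1318, 0.0607]
tool_rot: [1.205, 1.212, -1.205]
ft_force: [1.2, 0.3, 1.3]
grip_width: 0.629
```

{"method": "servo_tool", "body": {"dp": [[0,0,0],[0,0,0],[0,0,0],[0,0,0],[0,0,0]], "yaw": [0,0,0,0,0]}}

```text
time: 14.6
position: [0.4598, -0.1319, 0.0608]
tool_rot: [1.206, 1.211, -1.204]
ft_force: [2.2, 0.3, -0.9]
grip_width: 0.603
```

{"method": "servo_tool", "body": {"dp": [[-0.2,0,0],[-0.6,0,0],[-0.7,0,0],[-0.7,0,0],[-0.6,0,0]], "yaw": [0,0,0,0,0]}}

```text
time: 15.1
position: [0.4578, -0.1318, 0.1306]
tool_rot: [1.204, 1.214, -1.207]
ft_force: [-0.1, -1.6, -3.2]
grip_width: 0.606
```

```bash
python3 plan.py .6465 .047 .13 77
```

```text
t 15.1 pos [ 0.4578 -0.1318  0.1306] th 0.3 tilt 0.17 grip 0.606 F [-0.1 -1.6 -3.2]
[[0.0, 0.51, -0.47], [0.0, 0.55, -0.43], [0.0, 0.58, -0.38], [0.0, 0.61, -0.32], [0.0, 0.64, -0.27]] [-0.85, -0.85, -0.85, -0.85, -0.85]
[[0.0, 0.66, -0.21], [0.0, 0.68, -0.15], [0.0, 0.69, -0.09], [0.0, 0.69, -0.03], [0.0, 0.69, 0.03]] [-0.85, -0.85, -0.85, -0.85, -0.85]
[[0.0, 0.69, 0.1], [0.0, 0.68, 0.16], [0.0, 0.66, 0.22], [0.0, 0.64, 0.27], [0.0, 0.61, 0.33]] [-0.85, -0.85, -0.85, -0.85, -0.85]
```

{"method": "servo_tool", "body": {"dp": [[0,0.51,-0.47],[0,0.55,-0.43],[0,0.58,-0.38],[0,0.61,-0.32],[0,0.64,-0.27]], "yaw": [-0.85,-0.85,-0.85,-0.85,-0.85]}}

```text
time: 15.6
position: [0.5211, -0.0718, 0.1296]
tool_rot: [0.867, 1.394, -0.871]
ft_force: [-0.3, -1.0, -3.3]
grip_width: 0.606
```

{"method": "servo_tool", "body": {"dp": [[0,0.66,-0.21],[0,0.68,-0.15],[0,0.69,-0.09],[0,0.69,-0.03],[0,0.69,0.03]], "yaw": [-0.85,-0.85,-0.85,-0.85,-0.85]}}

```text
time: 16.1
position: [0.5838, -0.0123, 0.1294]
tool_rot: [0.525, 1.51, -0.527]
ft_force: [-0.3, 0.1, -3.5]
grip_width: 0.603
```

{"method": "servo_tool", "body": {"dp": [[0,0.69,0.1],[0,0.68,0.16],[0,0.66,0.22],[0,0.64,0.27],[0,0.61,0.33]], "yaw": [-0.85,-0.85,-0.85,-0.85,-0.85]}}

```text
time: 16.6
position: [0.6472, 0.0472, 0.1291]
tool_rot: [0.177, 1.568, -0.179]
ft_force: [0.3, -1.4, -4.3]
grip_width: 0.608
```

```bash
python3 plan.py .6465 .047 .073 77;  python3 - <<'E'
from h import *
for n in ['wrist','side']: snap(n,n+'6')
E
python3 plan.py .6465 .047 .073 77
```

```text
t 16.6 pos [0.6472 0.0472 0.1291] th 77.0 tilt 0.25 grip 0.608 F [ 0.3 -1.4 -4.3]
[[0.45, -0.0, -0.0], [0.45, -0.0, -0.0], [0.45, -0.0, -0.0], [0.45, -0.0, -0.0], [0.45, -0.0, -0.0]] [0.0, 0.0, 0.0, 0.0, 0.0]
t 16.7 pos [0.6481 0.0497 0.1291] th 77.0 tilt 0.17 grip 0.603 F [-0.5  0.6 -3. ]
[[0.45, -0.02, -0.01], [0.45, -0.02, -0.01], [0.45, -0.02, -0.01], [0.45, -0.02, -0.01], [0.45, -0.02, -0.01]] [0.0, 0.0, 0.0, 0.0, 0.0]
```

View pics/wrist6.png

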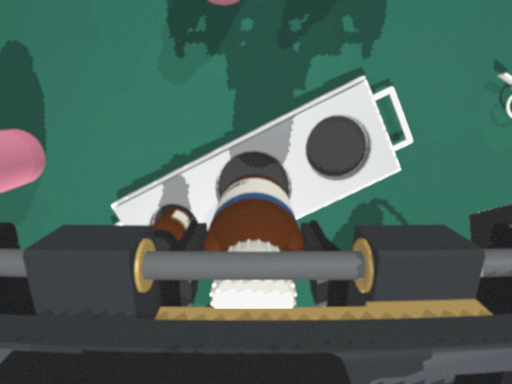

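View pics/side6.png

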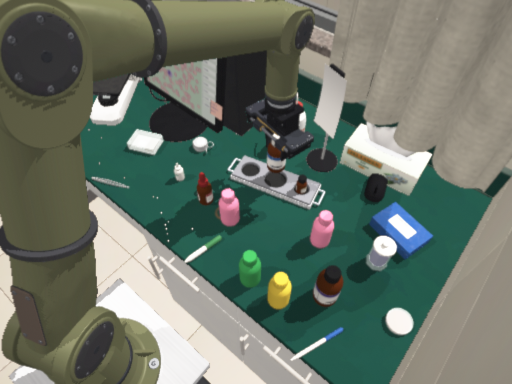

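{"method": "servo_tool", "body": {"dp": [[0.5,-0.05,-0.01],[0.5,-0.04,-0.01],[0.5,0,0],[0.4,0,0],[0.2,0,0]], "yaw": [0,0,0,0,0]}}

```text
time: 17.2
position: [0.6461, 0.0446, 0.0761]
tool_rot: [0.181, 1.566, -0.182]
ft_force: [-0.8, -0.2, -3.2]
grip_width: 0.609
```

{"method": "servo_tool", "body": {"dp": [[0.12,0,0],[0.08,0,0],[0,0,0],[0,0,0],[0,0,0]], "yaw": [0,0,0,0,0]}}

```text
time: 17.7
position: [0.6478, 0.0451, 0.0736]
tool_rot: [0.181, 1.562, -0.18]
ft_force: [-0.4, 0.3, -3.7]
grip_width: 0.603
```

{"method": "servo_tool", "body": {"dp": [[0.06,0,0],[0.06,0,0],[0,0,0],[0,0,0],[0,0,0]], "yaw": [0,0,0,0,0]}}

```text
time: 18.2
position: [0.6478, 0.045, 0.0708]
tool_rot: [0.181, 1.562, -0.18]
ft_force: [-0.7, 0.4, 2.3]
grip_width: 0.607
```

{"method": "servo_tool", "body": {"dp": [[0,0,0],[0,0,0],[0,0,0],[0,0,0],[0,0,0]], "yaw": [0,0,0,0,0], "fingers": 0.9}}

```text
time: 18.7
position: [0.6475, 0.0449, 0.07]
tool_rot: [0.181, 1.563, -0.181]
ft_force: [1.1, 0.8, 0.6]
grip_width: 0.884
```

{"method": "servo_tool", "body": {"dp": [[0,0,0],[-0.3,0,0],[-0.8,0,0],[-0.9,0,0],[-0.9,0,0]], "yaw": [0,0,0,0,0]}}

```text
time: 19.2
position: [0.6475, 0.0449, 0.1439]
tool_rot: [0.181, 1.563, -0.181]
ft_force: [-1.0, 0.1, -0.0]
grip_width: 0.901
```

{"method": "servo_tool", "body": {"dp": [[-0.9,0,0],[-0.9,0,0],[-0.9,0,-0.8],[0,0,-0.9],[0,0,-0.9]], "yaw": [0,0,0,0,0], "fingers": 1}}

```text
time: 19.7
position: [0.5841, 0.0598, 0.2118]
tool_rot: [0.182, 1.561, -0.18]
ft_force: [-1.3, 0.8, -0.1]
grip_width: 0.994
```

```bash
python3 plan.py .464 .159 .2 0;  python3 - <<'E'
from h import *
for n in ['wrist','side']: snap(n,n+'7')
E

```

```text
t 19.7 pos [0.5841 0.0598 0.2118] th 76.8 tilt 0.15 grip 0.994 F [-1.3  0.8 -0.1]
[[0.03, 0.18, -0.37], [0.03, 0.15, -0.39], [0.03, 0.12, -0.4], [0.03, 0.08, -0.41], [0.03, 0.04, -0.41]] [0.85, 0.85, 0.85, 0.85, 0.85]
[[0.03, 0.01, -0.42], [0.03, -0.03, -0.41], [0.03, -0.07, -0.41], [0.03, -0.1, -0.4], [0.03, -0.14, -0.39]] [0.85, 0.85, 0.85, 0.85, 0.85]
[[0.03, -0.17, -0.38], [0.03, -0.21, -0.36], [0.03, -0.24, -0.34], [0.03, -0.27, -0.32], [0.03, -0.3, -0.29]] [0.85, 0.85, 0.85, 0.85, 0.85]
```

View pics/side7.png

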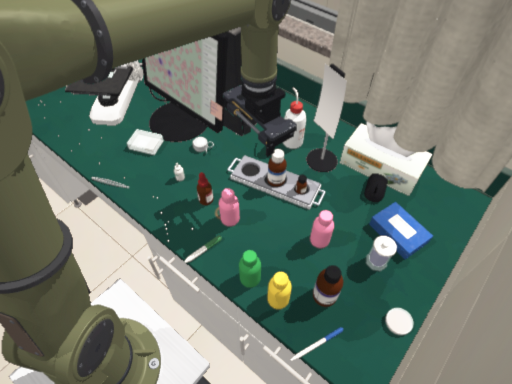

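View pics/wrist7.png

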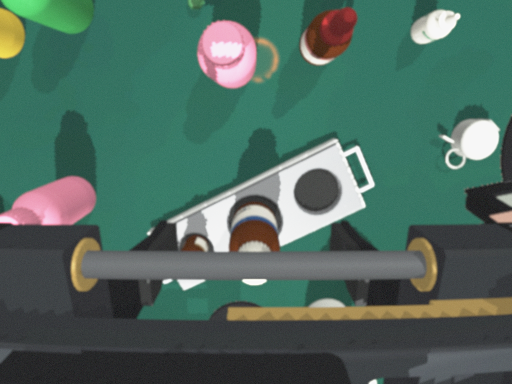

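The stout bottle is upright in the widest well (side (277,168)). Next is the slim dropper bottle.

{"method": "servo_tool", "body": {"dp": [[0.03,0.18,-0.37],[0.03,0.15,-0.39],[0.03,0.12,-0.4],[0.03,0.08,-0.41],[0.03,0.04,-0.41]], "yaw": [0.85,0.85,0.85,0.85,0.85]}}

```text
time: 20.3
position: [0.5445, 0.0927, 0.2067]
tool_rot: [0.532, 1.504, -0.531]
ft_force: [0.8, -0.3, 0.1]
grip_width: 0.997
```

{"method": "servo_tool", "body": {"dp": [[0.03,0.01,-0.42],[0.03,-0.03,-0.41],[0.03,-0.07,-0.41],[0.03,-0.1,-0.4],[0.03,-0.14,-0.39]], "yaw": [0.85,0.85,0.85,0.85,0.85]}}

```text
time: 20.8
position: [0.5046, 0.1259, 0.203]
tool_rot: [0.875, 1.387, -0.874]
ft_force: [-0.6, 0.9, 0.1]
grip_width: 1.002
```

{"method": "servo_tool", "body": {"dp": [[0.03,-0.17,-0.38],[0.03,-0.21,-0.36],[0.03,-0.24,-0.34],[0.03,-0.27,-0.32],[0.03,-0.3,-0.29]], "yaw": [0.85,0.85,0.85,0.85,0.85]}}

```text
time: 21.3
position: [0.4642, 0.1589, 0.1993]
tool_rot: [1.209, 1.209, -1.207]
ft_force: [-0.3, 0.2, -0.2]
grip_width: 1.002
```

```bash
python3 near.py .464 .159 .09 .13 w8; python3 plan.py .464 .159 .09 0
```

```text
549 mid [0.4647 0.1633 0.1067] size [0.022 0.019 0.033]
t 21.35 pos [0.4628 0.1604 0.1991] th 0.0 tilt 0.06 grip 1.001 F [-1.7  1.  -0.2]
[[0.87, 0.01, 0.01], [0.87, 0.01, 0.01], [0.87, 0.01, 0.01], [0.87, 0.01, 0.01], [0.87, 0.01, 0.01]] [0.0, 0.0, 0.0, 0.0, 0.0]
```

View pics/w8.png

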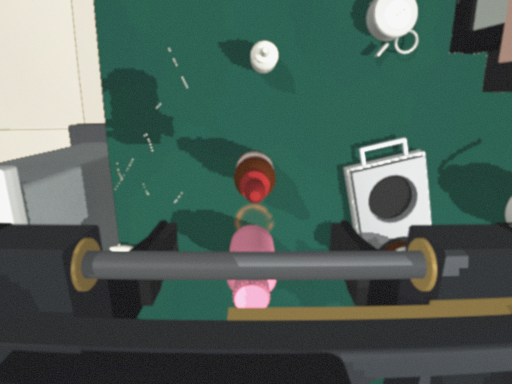

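{"method": "servo_tool", "body": {"dp": [[0.9,0.01,0],[0.9,0.01,0],[0.9,0,0],[0.9,0,0],[0.8,0,0]], "yaw": [0,0,0,0,0]}}

```text
time: 21.85
position: [0.465, 0.1584, 0.0881]
tool_rot: [1.205, 1.212, -1.204]
ft_force: [-0.5, -0.6, -0.1]
grip_width: 1.001
```

{"method": "servo_tool", "body": {"dp": [[0.5,0.01,0],[0.4,0,0],[0.3,0,0],[0,0,0],[0,0,0]], "yaw": [0,0,0,0,0]}}

```text
time: 22.35
position: [0.465, 0.159, 0.0593]
tool_rot: [1.206, 1.212, -1.204]
ft_force: [-0.2, 0.1, -0.4]
grip_width: 0.997
```

{"method": "servo_tool", "body": {"dp": [[0,0,0],[0,0,0],[0,0,0],[0,0,0],[0,0,0]], "yaw": [0,0,0,0,0], "fingers": 0.3, "grip_force": 20}}

```text
time: 22.85
position: [0.4645, 0.1589, 0.0589]
tool_rot: [1.205, 1.212, -1.205]
ft_force: [0.6, -0.1, 0.1]
grip_width: 0.63
```

{"method": "servo_tool", "body": {"dp": [[0,0,0],[0,0,0],[0,0,0],[0,0,0],[0,0,0]], "yaw": [0,0,0,0,0]}}

```text
time: 23.35
position: [0.4647, 0.1588, 0.0588]
tool_rot: [1.205, 1.212, -1.205]
ft_force: [1.0, 0.3, -0.7]
grip_width: 0.476
```

{"method": "servo_tool", "body": {"dp": [[-0.2,0,0],[-0.6,0,0],[-0.7,0,0],[-0.7,0,0],[-0.6,0,0]], "yaw": [0,0,0,0,0]}}

```text
time: 23.85
position: [0.4641, 0.1587, 0.1296]
tool_rot: [1.205, 1.212, -1.205]
ft_force: [0.2, -0.7, -2.5]
grip_width: 0.475
```

```bash
python3 plan.py .6268 .1295 .13 30; python3 - <<'E'
from h import *
snap('wrist','w9')
E
```

```text
t 23.85 pos [0.4641 0.1587 0.1296] th 0.3 tilt 0.03 grip 0.475 F [ 0.2 -0.7 -2.5]
[[-0.0, 0.65, 0.12], [-0.0, 0.64, 0.15], [-0.0, 0.63, 0.19], [-0.0, 0.62, 0.22], [-0.0, 0.61, 0.25]] [-0.49, -0.49, -0.49, -0.49, -0.49]
[[-0.0, 0.6, 0.28], [-0.0, 0.58, 0.31], [-0.0, 0.56, 0.34], [-0.0, 0.55, 0.37], [-0.0, 0.53, 0.4]] [-0.49, -0.49, -0.49, -0.49, -0.49]
```

View pics/w9.png

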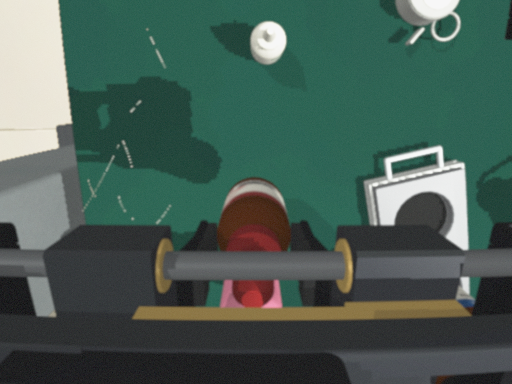

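{"method": "servo_tool", "body": {"dp": [[0,0.65,0.12],[0,0.64,0.15],[0,0.63,0.19],[0,0.62,0.22],[0,0.61,0.25]], "yaw": [-0.49,-0.49,-0.49,-0.49,-0.49]}}

```text
time: 24.4
position: [0.5455, 0.1439, 0.128]
tool_rot: [1.011, 1.324, -1.013]
ft_force: [-0.2, 0.1, -1.7]
grip_width: 0.477
```

{"method": "servo_tool", "body": {"dp": [[0,0.6,0.28],[0,0.58,0.31],[0,0.56,0.34],[0,0.55,0.37],[0,0.53,0.4]], "yaw": [-0.49,-0.49,-0.49,-0.49,-0.49]}}

```text
time: 24.9
position: [0.6267, 0.1294, 0.1278]
tool_rot: [0.817, 1.413, -0.819]
ft_force: [-0.6, 0.2, -2.5]
grip_width: 0.475
```

```bash
python3 - <<'E'
from h import *
for n in ['wrist','side']: snap(n,n+'10')
E
python3 plan.py .6268 .1295 .070 30
```

```text
t 25.0 pos [0.6279 0.1283 0.1278] th 29.7 tilt 0.07 grip 0.471 F [ 0.4 -0.1 -2.8]
[[0.46, -0.0, -0.01], [0.46, -0.0, -0.01], [0.46, -0.0, -0.01], [0.46, -0.0, -0.01], [0.46, -0.0, -0.01]] [-0.01, -0.01, -0.01, -0.01, -0.01]
```

View pics/wrist10.png

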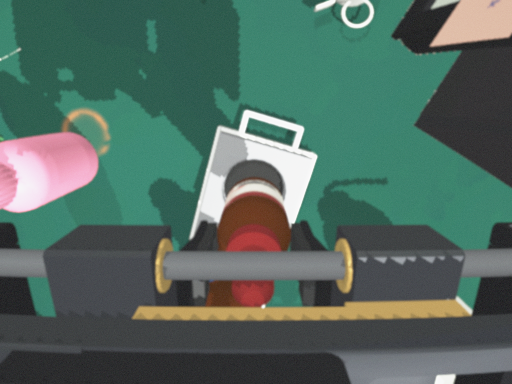

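View pics/side10.png

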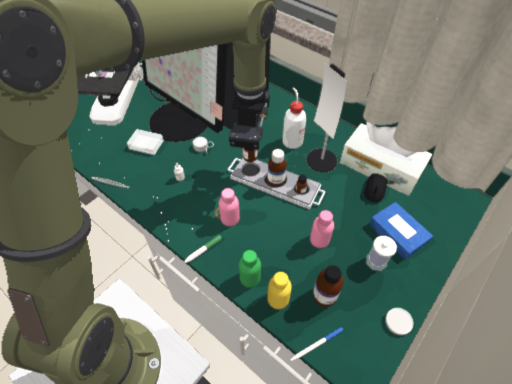

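{"method": "servo_tool", "body": {"dp": [[0.5,0,-0.02],[0.5,0,-0.02],[0.5,0,0],[0.4,0,0],[0.2,0,0]], "yaw": [0,0,0,0,0]}}

```text
time: 25.5
position: [0.6249, 0.1305, 0.0744]
tool_rot: [0.818, 1.413, -0.821]
ft_force: [-0.7, 0.9, -2.6]
grip_width: 0.475
```

{"method": "servo_tool", "body": {"dp": [[0.12,0,0],[0.06,0,0],[0,0,0],[0,0,0],[0,0,0]], "yaw": [0,0,0,0,0]}}

```text
time: 26.0
position: [0.6266, 0.1305, 0.0724]
tool_rot: [0.82, 1.41, -0.819]
ft_force: [-1.1, 0.5, -2.2]
grip_width: 0.477
```

{"method": "servo_tool", "body": {"dp": [[0.07,0,0],[0.06,0,0],[0,0,0],[0,0,0],[0,0,0]], "yaw": [0,0,0,0,0]}}

```text
time: 26.5
position: [0.6265, 0.1305, 0.0689]
tool_rot: [0.819, 1.411, -0.819]
ft_force: [-0.5, -0.2, 1.3]
grip_width: 0.481
```

{"method": "servo_tool", "body": {"dp": [[0,0,0],[0,0,0],[0,0,0],[0,0,0],[0,0,0]], "yaw": [0,0,0,0,0], "fingers": 0.9}}

```text
time: 27.0
position: [0.6263, 0.1305, 0.0686]
tool_rot: [0.819, 1.411, -0.819]
ft_force: [-0.3, 0.1, 0.2]
grip_width: 0.837
```

{"method": "servo_tool", "body": {"dp": [[0,0,0],[-0.3,0,0],[-0.8,0,0],[-0.9,0,0],[-0.9,0,0]], "yaw": [0,0,0,0,0]}}

```text
time: 27.5
position: [0.6263, 0.1304, 0.1424]
tool_rot: [0.819, 1.411, -0.819]
ft_force: [0.3, 0.4, 0.4]
grip_width: 0.906
```

{"method": "servo_tool", "body": {"dp": [[-0.9,0,0],[-0.9,-0.5,-0.4],[-0.5,-0.9,-0.5],[0,-0.9,-0.5],[0,-0.9,-0.5]], "yaw": [0,0,0,0,0]}}

```text
time: 28.0
position: [0.5328, 0.132, 0.1999]
tool_rot: [0.821, 1.41, -0.818]
ft_force: [-0.2, 0.0, -0.5]
grip_width: 0.902
```

{"method": "servo_tool", "body": {"dp": [[0,-0.9,0.5],[0,-0.9,0.5],[0,-0.3,0],[0,0,0],[0,0,0]], "yaw": [0,0,0,0,0]}}

```text
time: 28.5
position: [0.5005, 0.0855, 0.1991]
tool_rot: [0.82, 1.411, -0.817]
ft_force: [-0.7, 0.1, 0.9]
grip_width: 0.898
```

```bash
python3 plan.py .48 .08 .25 30; python3 - <<'E'
from h import *
for n in ['side','top']:
  im,d=snap(n,n+'11')
  v,u=np.nonzero(d>0); P=world(n,np.c_[u,v],d[v,u])
  for nm,c,lo,hi,o in [('oil',(.6665,-.035),.045,.082,0),('wri',(.6465,.047),.115,.14,0),('w',(.6268,.1295),.1,.14,0),('giem',(.443,-.268),.12,.14,1),('drop',(.472,.278),.04,.08,1),('jar',(.608,-.321),.085,.11,1),('counter',(.604,.319),.015,.03,1)]:
    s=(np.hypot(P[:,0]-c[0],P[:,1]-c[1])<.035)&(P[:,2]>lo)&(P[:,2]<hi); q=P[s]
    if len(q)>8: print(n,nm,len(q),'mid',((np.percentile(q,2,axis=0)+np.percentile(q,98,axis=0))/2).round(3),'ztop',np.percentile(q[:,2],95).round(3))
E
```

```text
t 28.5 pos [0.5005 0.0855 0.1991] th 29.8 tilt 0.09 grip 0.898 F [-0.7  0.1  0.9]
[[-0.41, -0.16, -0.04], [-0.41, -0.16, -0.04], [-0.41, -0.16, -0.04], [-0.41, -0.16, -0.04], [-0.41, -0.16, -0.04]] [-0.01, -0.01, -0.01, -0.01, -0.01]
side oil 109 mid [ 0.661 -0.036  0.06 ] ztop 0.073
side wri 119 mid [0.646 0.043 0.124] ztop 0.132
side w 59 mid [0.621 0.131 0.116] ztop 0.131
side giem 218 mid [ 0.442 -0.269  0.129] ztop 0.136
side drop 42 mid [0.473 0.278 0.052] ztop 0.063
side jar 266 mid [ 0.607 -0.321  0.091] ztop 0.096
side counter 133 mid [0.605 0.325 0.022] ztop 0.026
top oil 124 mid [ 0.663 -0.035  0.061] ztop 0.075
top wri 170 mid [0.648 0.044 0.126] ztop 0.134
top giem 206 mid [ 0.444 -0.268  0.13 ] ztop 0.137
top drop 62 mid [0.475 0.279 0.053] ztop 0.064
top jar 342 mid [ 0.609 -0.321  0.092] ztop 0.096
top counter 256 mid [0.608 0.324 0.023] ztop 0.029
```

View pics/side11.png

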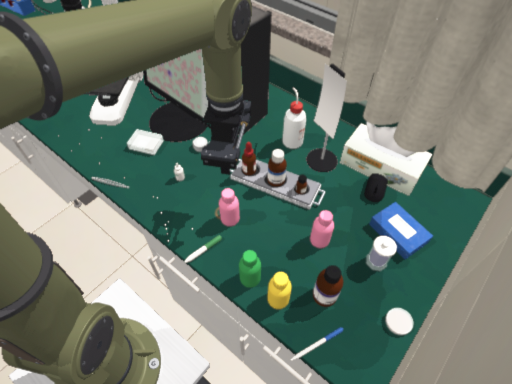

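View pics/top11.png

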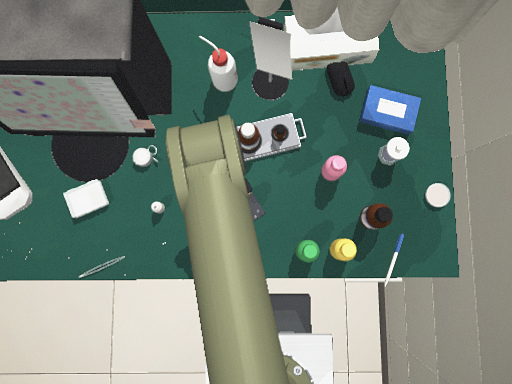

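All three bottles stand seated: their tops are 72, 130 and 132 mm above the bench. The look-alikes, jar and counter haven't moved, and the gripper is clear.

```bash
python3 -c "
from bench import ctrl
print(ctrl.close_job())"
```

```text
the job is handed in; nothing more can be done
None
```

All three brown bottles are standing upright in their own wells, and I handed the job in at about 28.6 s of the 96 s allowed. The hand-in reports no verdict, so what follows is from my own last camera checks.

| Bottle | Well | Offset from well centre | Top above bench, measured (expected when seated) |
|---|---|---|---|
| squat | narrowest | about 4–6 mm | 73–75 mm (72 mm) |
| stout, white cap | widest | about 3–4 mm | 132–134 mm (130 mm) |
| slim, dropper bulb | middle-sized | about 6 mm | 131 mm (132 mm) |

- **Position limits:** all three offsets are inside the 12 mm limit, and the heights agree with the bottles resting on the well floors.
- **Things left in place:** the big black-capped bottle, the white dropper bottle and the jar measured within about 2 mm of the start. The counter measured about 5 mm different; the arm never went near it, so I put this down to measuring a different patch of it.
- **Forces:** the highest I saw was about 18 N, a brief bump as the squat bottle landed. It then settled normally.
- **Weaker check:** in the last top picture the arm hid the slim bottle, so its placing is checked by the side camera only. I did not measure tilt as a number; all three simply look upright.

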